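# Isolate the powered drawer and push it home

### The job

The campervan's powered drawer has been left with its drive selector switched on and the drawer part way out. First set the selector lever to its upright centre off position, without running it through to the opposite side, and then push the drawer fully shut. Leave the vase, shaker, mug tree and ladle standing where they are.

Things in the scene. Friction and masses are not known exactly. Their poses are not given: they have to be found in the camera images.
- selector: Drive selector fixed to the counter: a grey box 110 (x) x 80 (y) x 40 mm high with a steel plate on top (to 44 mm) and one lever standing out of it. Origin under the middle of the box, on the counter. The lever rocks along the box's own x axis. The box may be turned to any yaw.
- paddle (a point): Centre of the black paddle at the top of the selector's lever: 14 mm thick along the rocking direction, 44 mm wide across it, 34 mm high. It lies 68 mm from the hinge along the lever; the hinge runs along the box's y axis, 45 mm above the counter over the box's origin, so with the lever upright the paddle's centre is 113 mm and its top 130 mm above the counter. Its frame tilts with the lever. Below the paddle is a 12 mm round steel stem.
- toggle (a joint): Lean of the selector's lever, rad: 0 upright = off; positive leans towards the box's +x, negative towards its -x. It starts switched on, leaning to about +0.32. Sprung detents hold it at +0.32, 0 and -0.32: let go between -0.15 and +0.15 it snaps to 0 by itself, beyond that it snaps to the side. Moving it out of a detent takes about 6 N at the paddle.
- cabinet: Low drawer unit fixed to the counter: grey, 220 mm wide (y), 90 mm high, one drawer. Origin on the counter below the middle of the outer face of the shut drawer front; the box reaches from there 236 mm along its own +x. The drawer comes out along its own -x, towards the robot.
- drawer_face (a point): Middle of the outer face of the wooden drawer front (216 mm wide, 78 mm high, from 8 to 86 mm above the counter, 16 mm thick), 47 mm above the counter. Moves with the drawer; its axes are the cabinet's, so pushing along its +x shuts the drawer. The round latch disc in its middle is flush (3 mm) and need not be pressed.
- drawer (a joint): How far the drawer is out, m: 0 = fully shut against its stop, starts 0.06 to 0.11 open. It slides with about 3 N of friction and stays where it is left.
- vase: Slim white ceramic vase, 84 mm across at its widest, 200 mm high, loose; origin under its middle. Leave it.
- shaker: Glass salt shaker with steel cap, 46 mm across, 74 mm high, loose; origin under its middle. Leave it.
- mug_tree: Black plastic mug tree, base 150 mm across, 300 mm high, loose; origin under its middle. Leave it.
- ladle: Steel soup ladle lying on the counter: bowl 86 mm across and 34 mm high, handle reaching 250 mm from the bowl's middle along its own -x; origin under the bowl. Leave it.
Not all that is in view belongs to the job. There is more than one size of the selector; the one meant has the size given above.

How it is judged:
By the outcome, as a careful person would: the job done as asked, in the order asked, and still so for the second after the job is handed in, with the robot touching nothing.
It also fails if it takes over 51 s, if anything falls off the work surface, if the arm or the gripper's body presses on something with over 40 N, if the wrist force passes 120 N, or if a joint passes its speed limit or range.

### The arm

A 6-joint arm with a two-finger parallel gripper is mounted at the origin on the work surface. World frame = base frame: x ahead of the robot, y to its left, z up, the work surface at z = 0. Lengths are in mm, angles in degrees, forces in N, time in s.
With the tool pointing down it reaches from about 300 to 850 mm from the base axis. Payload 4.2 kg.
Tool frame: the origin (TCP) lies at the very end of the fingers, on their centre line; the grasp point (between the pads) lies env.pinch_z behind it (env.pinch_z is the distance from the TCP to the grasp point, in mm); z points along the fingers, y is the line along which they close (so a half turn about z gives the same grasp; the last joint's range is limited). The gripper opens to 91 mm and grips with 3 to 60 N. Pads are 32 mm wide; open, the fingers measure 118 mm over their backs; the gripper's body (76 mm by 178 mm) begins 60 mm behind the grasp point.
Start: joints at [-70.818, 18.312, 89.639, -0, 72.044, -1.146], TCP at [199.761, -539.202, 213.976] pointing down, gripper open.
Joint ranges: [-177.97, 177.97], [-48.28, 115.42], [12.27, 149.76], [-77.06, 257.06], [2.81, 150.46], [-146.56, 146.56]. Speed limits (degrees/s): [147.25, 147.25, 180, 180, 180, 180].

### API

Orientations are given as [roll, pitch, yaw] about the fixed x, y, z axes, in that order (R = Rz(yaw) Ry(pitch) Rx(roll)).
In Python, from workcell import state, vision, job_done, env gives the robot as it stands.
- The arm moves only by the tool servo_tool, never from a script. Its argument "rows" is a list of rows, each a list of 5 numbers: the shift along the tool's x, y, z scaled (see below), then the turn about the tool's z scaled (see below), then the opening, from 0 (shut) to 1 (fully open). A call has 1 to 20 rows; each row is the pose to reach, as a shift and turn from the pose commanded when the call began, along the tool's axes at that moment; what a row does not reach only later rows make up. The controller multiplies each number of a shift by 200 mm and each number of a turn by 90 degrees. A row lasts 1/12 s, in which the tool goes at most 41.7 mm and 7.16 degrees, less where a joint would pass 70% of its speed; a pose out of reach is approached as far as the arm can. A call with a number of a shift or a turn outside -1 to 1 is refused whole. A call with a gripper value outside its range is refused whole. The fingers move at their own pace and stop on an object; "force" is the grip in N (left out, the last holds). Time passes only in rows, so rows that repeat a pose let the fingers close. It gives the time, the measured TCP pose, the force, the opening and the grip force at its end, in the units of the state.
- state(): the state, without advancing time (a new reading comes with each control period).
- vision.grab_frame(name): name is "scene" or "side" or "wrist"; returns the picture (420x560x3 uint8, red, green, blue); there is no depth.
- vision.camera_info(name): a dict with "vertical_fov" (degrees; the focal length in pixels is half the picture's height over the tangent of half this angle, whatever the lens; pixels are square), "cx", "cy" (the principal point, pixels), "T" (4x4, takes a point from camera to world coordinates). Camera axes: x right, y up, looking along -z (the intrinsics and any distortion apply to the point x, -y, -z); pixel columns grow to the right and rows downward; lengths in mm; the calibration is good to about 2 mm. The wrist camera is an equidistant fisheye: a pixel r from the principal point sees the ray r / f radians off the axis. A picture is of the moment at which its call begins: read the wrist's pose just before it. camera_info takes no time and is no camera call; for the wrist camera it gives the pose at the moment of the call.
- job_done(): hands the job in; it is judged then, once.
The state is a dict: "time_s": time; "qpos": joint angles; "qvel": joint speeds; "effort": joint torques, N m; "ee_pos": TCP position; "ee_rot": TCP orientation; "force": force on the tool from outside, world axes, zero at the start; "torque": the same for the moment, N m; "gripper_width": finger opening in mm; "gripper_force": force on a finger pad.
Only numpy, scipy, OpenCV 4.12 (cv2) and the standard library are available. Lean on these libraries where they do the work, as an engineer would, in place of code of your own. Each camera call takes 0.05 s, during which the arm holds its last target. There are 200 camera calls.

## Working session

There is one attempt and no reset: what is moved stays moved. The work goes in short steps, Python scripts to look and compute and a tool call to move; the robot and the scene stay as the last step left them, time stands still between calls to the robot, and variables do not carry over. Pictures are saved under pics/ and viewed, at most 10 in all, crops included, and the job is handed in when it is done.

Besides the shell and the picture viewer there is one more tool, called after "Emit:" by a JSON object that holds its "method" and its "body", one argument or row to a line. servo_tool: Moves the arm, as the interface text tells. Its arguments: {"type":"object","properties":{"rows":{"type":"array"},"force":{"type":"number"}},"required":["rows"]}

```bash
mkdir -p pics; ls
python3 - <<'E'
from workcell import state, vision, env
import cv2
for n in ("scene","side"):
    cv2.imwrite(f"pics/{n}0.png",vision.grab_frame(n)[:,:,::-1])
    c=vision.camera_info(n); print(n,c["vertical_fov"],c["cx"],c["cy"],c["T"])
s=state(); print(s["time_s"],s["ee_pos"],s["ee_rot"],env.pinch_z)
E
```

```text
pics
scene 57.97984422797019 280.09713626880506 206.83785528928058 [[-2.76449045e-02 -7.86712870e-01  6.16699781e-01  1.33648549e+03]
 [ 9.99520080e-01 -1.31283112e-02  2.80581026e-02  1.01318756e+02]
 [-1.39774438e-02  6.17179478e-01  7.86698241e-01  1.10134545e+03]
 [ 0.00000000e+00  0.00000000e+00  0.00000000e+00  1.00000000e+00]]
side 48.374657598823504 275.1989108250527 217.1667550371086 [[-6.76564770e-01  3.87065550e-01 -6.26450614e-01 -3.43579758e+02]
 [-7.36118315e-01 -3.32682604e-01  5.89450686e-01  9.12663020e+02]
 [ 1.97468320e-02  8.59943339e-01  5.10007370e-01  8.49263543e+02]
 [ 0.00000000e+00  0.00000000e+00  0.00000000e+00  1.00000000e+00]]
0.1 [ 199.61484485 -538.76258023  213.21282145] [-1.79909891e+02 -3.41889288e-03  2.03271617e+01] 18.8
```

View pics/scene0.png

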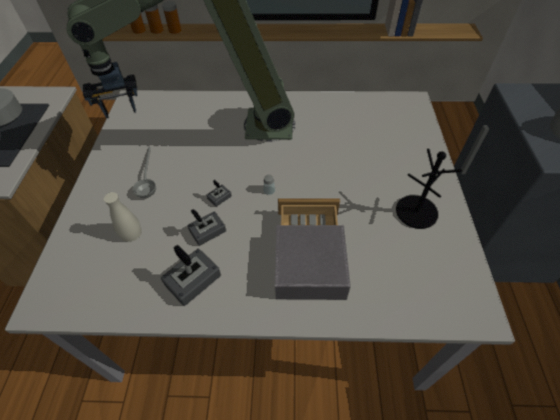

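View pics/side0.png

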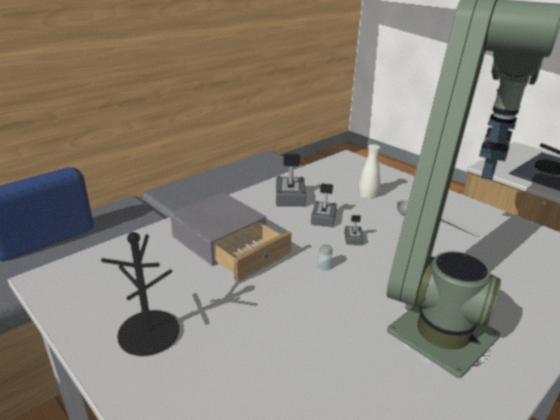

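The scene view shows three selectors: large at (190,275), middle at (207,227) and small at (219,194). The drawer unit is at (312,255), and the shaker, vase, mug tree and ladle are all standing. I'll enlarge the selectors and drawer and measure their sizes.

```bash
cat > h.py <<'E'
import numpy as np
from workcell import vision
def ray(n,u,v):
    c=vision.camera_info(n); f=210/np.tan(np.radians(c["vertical_fov"]/2)); T=np.array(c["T"])
    return T[:3,3], T[:3,:3]@np.array([(u-c["cx"])/f,-(v-c["cy"])/f,-1])
def at(n,u,v,z):
    o,d=ray(n,u,v); return (o+d*(z-o[2])/d[2]).round(1)
def px(n,p):
    c=vision.camera_info(n); f=210/np.tan(np.radians(c["vertical_fov"]/2)); T=np.array(c["T"])
    q=T[:3,:3].T@(np.array(p)-T[:3,3]); return np.array([c["cx"]-f*q[0]/q[2],c["cy"]+f*q[1]/q[2]])
E
python3 - <<'E'
import cv2
a=cv2.imread("pics/scene0.png")[175:310,150:355]; b=cv2.imread("pics/side0.png")[145:285,165:375]
f=lambda i,s:cv2.resize(i,None,fx=s,fy=s,interpolation=cv2.INTER_CUBIC)
cv2.imwrite("pics/c1.png",f(a,3.9)); cv2.imwrite("pics/c2.png",f(b,3.8))
E
```

```text
(no output)
```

View pics/c1.png

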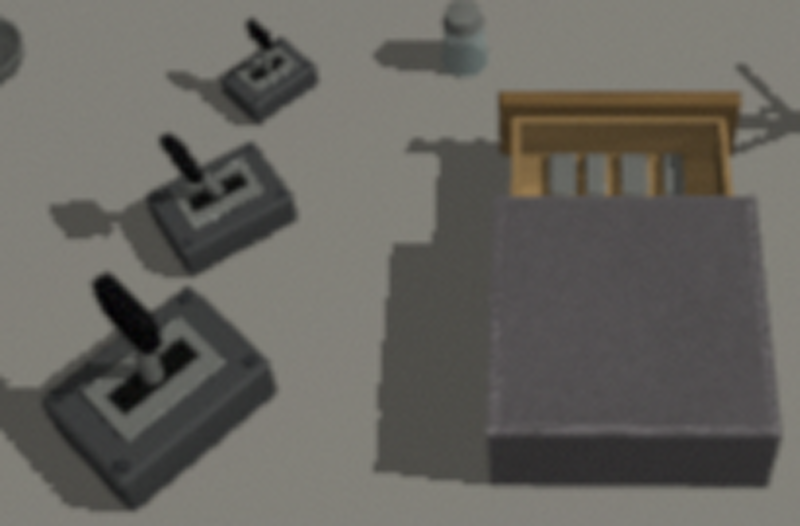

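View pics/c2.png

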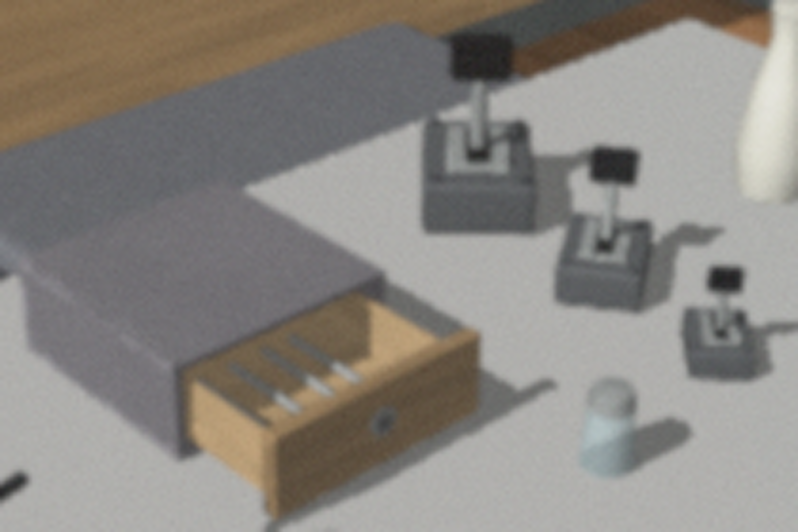

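The crop confirms three look-alikes at (190,275), (207,227) and (219,194), and the drawer is open. Next I'll measure the three boxes, the drawer face and the paddle.

Run:
```python
from h import *
S=lambda u,v,z:at("scene",150+u/3.9,175+v/3.9,z)
D=lambda u,v,z:at("side",165+u/3.8,145+v/3.8,z)
for nm,cs,z in (("big",[(45,400),(190,290),(275,365),(133,480)],55),("mid",[(150,197),(252,145),(297,200),(192,256)],40),("small",[(222,75),(282,40),(318,68),(259,108)],28)):
    P=np.array([S(u,v,z) for u,v in cs]); print(nm,P[:,:2].tolist(),P.mean(0),[np.linalg.norm(P[i]-P[i-1]).round(0) for i in range(4)],[np.degrees(np.arctan2(*(P[i]-P[i-1])[[1,0]])).round(0) for i in range(4)])
print("face top corners",S(499,93,86),S(741,93,86),"side", D(480,331,86),D(270,432,86))
print("cab top near/far",S(497,198,90),S(755,198,90),S(489,432,90),S(779,432,90),D(180,366,90),D(384,276,90))
# mid paddle triangulate
def tri(a,b):
    (o,d),(p,e)=a,b; A=np.stack([d,-e],1); t=np.linalg.lstsq(A,p-o,rcond=None)[0]; x,y=o+d*t[0],p+e*t[1]; return ((x+y)/2).round(1),np.linalg.norm(x-y).round(1)
def T(s,d): return tri(ray("scene",150+s[0]/3.9,175+s[1]/3.9),ray("side",165+d[0]/3.8,145+d[1]/3.8))
print("paddle mid",T((183,159),(614,166)),"big",T((128,312),(481,58)),"shaker",T((464,15),(611,390)))
print("shaker base",S(464,65,0), "plate mid",S(212,190,44))
```

```text
big [[798.7, -293.1], [695.5, -194.6], [764.1, -115.1], [864.5, -210.9]] [ 780.7   -203.425   55.   ] [np.float64(105.0), np.float64(143.0), np.float64(105.0), np.float64(139.0)] [np.float64(-129.0), np.float64(136.0), np.float64(49.0), np.float64(-44.0)]
mid [[591.4, -249.6], [532.3, -167.1], [592.3, -119.2], [652.4, -202.6]] [ 592.1   -184.625   40.   ] [np.float64(77.0), np.float64(101.0), np.float64(77.0), np.float64(103.0)] [np.float64(-142.0), np.float64(126.0), np.float64(39.0), np.float64(-54.0)]
small [[440.2, -210.0], [395.1, -158.2], [430.0, -119.4], [479.8, -169.4]] [ 436.275 -164.25    28.   ] [np.float64(57.0), np.float64(69.0), np.float64(52.0), np.float64(71.0)] [np.float64(-134.0), np.float64(131.0), np.float64(48.0), np.float64(-45.0)]
face top corners [505.5  56.7  86. ] [502. 271.  86.] side [496.4  53.6  86. ] [498.5 265.9  86. ]
cab top near/far [622.3  58.7  90. ] [618.5 274.1  90. ] [836.4  59.6  90. ] [831.9 275.8  90. ] [606.9 267.5  90. ] [605.9  59.1  90. ]
paddle mid (array([ 595.3, -209.7,  105.8]), np.float64(6.4)) big (array([ 773.8, -212.2,  153. ]), np.float64(4.5)) shaker (array([390.7,  16.9,  65.2]), np.float64(6.9))
shaker base [400.3  17.6   0. ] plate mid [ 585.7 -194.8   44. ]
```

The middle selector at (207,227) measures about 103×77×40 mm, so it matches the given 110×80×40. It sits at about (592,-185) and its +x points at about -53°, towards the leaning paddle. I'll go above it along a path clear of the vase.

Emit:
{"method": "servo_tool", "body": {
  "rows": [
    [1,-0.4,0,0,1],
    [1,-0.4,0,0,1],
    [1,-0.4,0,0,1],
    [1,-0.4,0,0,1],
    [1,-0.4,0,0,1],
    [1,-0.4,0,0,1],
    [1,-0.4,0,0,1]
  ]
}}

```text
time_s: 0.68
ee_pos: [361.0, -392.9, 213.7]
ee_rot: [-180.0, 0.0, 20.6]
force: [0.3, -0.4, -0.2]
gripper_width: 91.1
gripper_force: 0.0
```

Emit:
{"method": "servo_tool", "body": {
  "rows": [
    [1,-0.4,0,-0.185,1],
    [1,-0.4,0,-0.185,1],
    [1,-0.4,0,-0.185,1],
    [1,-0.4,0,-0.185,1],
    [1,-0.4,0,-0.185,1],
    [1,-0.4,0,-0.185,1],
    [1,-0.4,0,-0.185,1],
    [1,-0.4,0,-0.185,1]
  ]
}}

```text
time_s: 1.35
ee_pos: [518.3, -251.5, 213.5]
ee_rot: [-180.0, 0.1, 37.0]
force: [-0.3, 0.4, -0.4]
gripper_width: 91.1
gripper_force: 0.0
```

Run:
```python
from workcell import state, vision
import cv2,numpy as np
s=state(); c=vision.camera_info("wrist"); np.save("w1.npy",np.array(c["T"]))
cv2.imwrite("pics/w1.png",cv2.resize(vision.grab_frame("wrist"),None,fx=1.4,fy=1.4,interpolation=cv2.INTER_CUBIC)[:,:,::-1])
print(s["time_s"],s["ee_pos"],s["ee_rot"],c["vertical_fov"],c["cx"],c["cy"])
```

```text
1.35 [ 518.27908182 -251.47764607  213.47300171] [-1.79974871e+02  1.07226985e-01  3.69647043e+01] 65.70646984690485 281.8516762038363 208.7939132810013
```

View pics/w1.png

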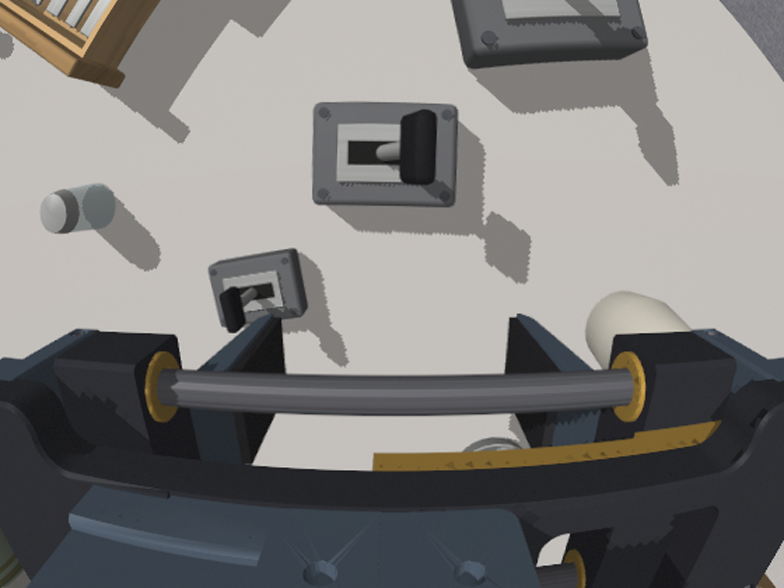

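The wrist view shows the chosen selector squarely: box corners at (313,102), (458,106), (456,206) and (312,205), with the paddle at (419,147) leaning to image right. The vase is at (640,325).

```bash
cat >> h.py <<'E'
def wat(T,u,v,z,fov=65.70647,cx=281.8517,cy=208.7939):
    f=210/np.tan(np.radians(fov/2)); dx,dy=u/1.4-cx,v/1.4-cy; r=np.hypot(dx,dy); a=r/f
    d=T[:3,:3]@np.array([np.sin(a)*dx/r,-np.sin(a)*dy/r,-np.cos(a)]); o=T[:3,3]; return o+d*(z-o[2])/d[2]
E
python3 - <<'E'
from h import *
T=np.load("w1.npy")
P=np.array([wat(T,u,v,40) for u,v in ((313,102),(458,106),(456,206),(312,205))]); c=P.mean(0)
print(P.round(0),c)
print([ (np.linalg.norm(P[i]-P[i-1]).round(0),np.degrees(np.arctan2(*(P[i]-P[i-1])[[1,0]])).round(1)) for i in range(4)])
print("paddle top",wat(T,419,147,125), "slot c",wat(T,372,153,44),"vase base-ish",wat(T,640,330,100))
y=np.radians(36.96); d=(c-[518.28,-251.48,0])[:2]
print("tool x,y",d@[np.cos(y),np.sin(y)],d@[np.sin(y),-np.cos(y)])
print("shaker",wat(T,95,205,0),"drawer corner", wat(T,120,80,86))
E
```

```text
[[ 583. -126.   40.]
 [ 645. -215.   40.]
 [ 583. -260.   40.]
 [ 519. -172.   40.]] [ 582.33976843 -193.32485484   40.        ]
[(np.float64(79.0), np.float64(35.9)), (np.float64(108.0), np.float64(-55.0)), (np.float64(76.0), np.float64(-143.8)), (np.float64(109.0), np.float64(126.4))]
paddle top [ 594.534866   -210.69788269  125.        ] slot c [ 576.97938316 -186.03183411   44.        ] vase base-ish [ 599.24167018 -414.4914809   100.        ]
tool x,y 86.15351476469445 -7.952781427862485
shaker [387.68588026  17.69284511   0.        ] drawer corner [518.77736749   1.108004    86.        ]
```

Emit:
{"method": "servo_tool", "body": {
  "rows": [
    [0.43,-0.01,0,0.01,1],
    [0.43,-0.01,0,0.01,1],
    [0.43,-0.01,0,0.01,1],
    [0.43,-0.01,0,0.01,1],
    [0.43,-0.01,0.2,0.01,1],
    [0.43,-0.01,0.3,0.01,1],
    [0.43,-0.01,0.4,0.01,1],
    [0.43,-0.01,0.5,0.01,1],
    [0.43,-0.01,0.565,0.01,1],
    [0.43,-0.01,0.565,0.01,1],
    [0.43,-0.01,0.565,0.01,1]
  ]
}}

```text
time_s: 2.32
ee_pos: [585.0, -198.6, 100.9]
ee_rot: [-179.9, 0.1, 35.9]
force: [0.3, -0.1, -0.4]
gripper_width: 91.3
gripper_force: 0.0
```

Run:
```python
from workcell import state, vision
import cv2,numpy as np
s=state(); c=vision.camera_info("wrist"); np.save("w2.npy",np.array(c["T"]))
cv2.imwrite("pics/w2.png",cv2.resize(vision.grab_frame("wrist"),None,fx=1.4,fy=1.4,interpolation=cv2.INTER_CUBIC)[:,:,::-1])
print(s["time_s"],s["ee_pos"],s["ee_rot"],s["force"])
```

```text
2.3167 [ 585.04818034 -198.64509927  100.85334223] [-1.79945511e+02  8.45404456e-02  3.59470445e+01] [ 0.31786344 -0.13861094 -0.35227699]
```

View pics/w2.png

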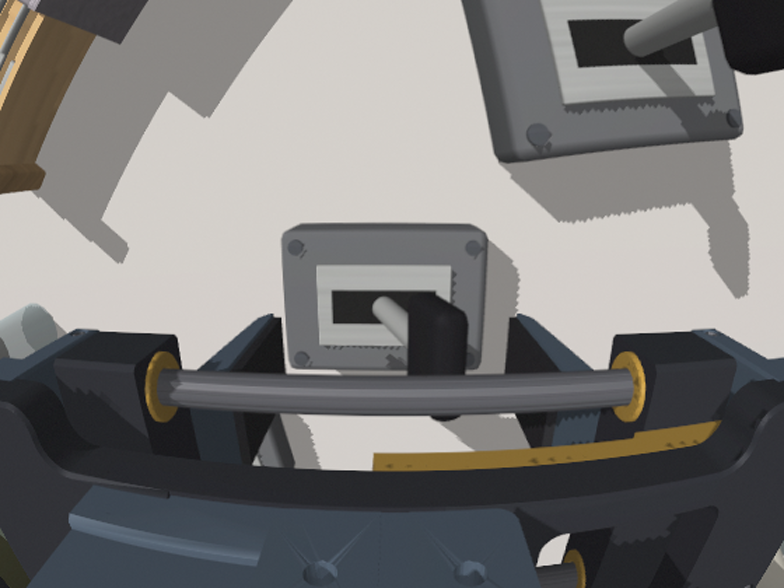

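The paddle is between the two fingers, at (437,355). I'll centre on the box and close part way: one finger moves the lever towards upright while the other guards against overshoot.

Emit:
{"method": "servo_tool", "body": {
  "rows": [
    [0,-0.03,0,0,0.6],
    [0,-0.03,0,0,0.5],
    [0,-0.03,0,0,0.45],
    [0,-0.03,0,0,0.4],
    [0,-0.03,0,0,0.36],
    [0,-0.03,0,0,0.32],
    [0,-0.03,0,0,0.29],
    [0,-0.03,0,0,0.27],
    [0,-0.03,0,0,0.27],
    [0,-0.03,0,0,0.27],
    [0,-0.03,0,0,0.27],
    [0,-0.03,0,0,0.27],
    [0,-0.03,0,0,0.27]
  ],
  "force": 25
}}

```text
time_s: 3.45
ee_pos: [582.8, -191.6, 100.5]
ee_rot: [-179.9, 0.0, 36.1]
force: [-0.4, 0.1, -0.2]
gripper_width: 24.4
gripper_force: 0.0
```

Emit:
{"method": "servo_tool", "body": {
  "rows": [
    [0,0,0,0,0.45],
    [0,0,0,0,0.7],
    [0,0,0,0,0.7],
    [0,0,0,0,0.7],
    [0,0,0,0,0.7],
    [0,0,-0.15,0,0.7],
    [0,0,-0.3,0,0.7],
    [0,0,-0.45,0,0.7],
    [0,0,-0.6,0,0.7],
    [-0.3,0,-0.6,0,0.7],
    [-0.4,0,-0.6,0,0.7],
    [-0.4,0,-0.6,0,0.7]
  ]
}}

```text
time_s: 4.45
ee_pos: [514.1, -241.9, 221.9]
ee_rot: [180.0, 0.2, 35.9]
force: [-0.1, -0.5, -0.8]
gripper_width: 63.8
gripper_force: 0.0
```

Run:
```python
from workcell import state, vision
import cv2,numpy as np
s=state(); c=vision.camera_info("wrist"); np.save("w3.npy",np.array(c["T"]))
cv2.imwrite("pics/w3.png",cv2.resize(vision.grab_frame("wrist"),None,fx=1.4,fy=1.4,interpolation=cv2.INTER_CUBIC)[:,:,::-1])
print(s["time_s"],s["ee_pos"],s["ee_rot"],s["force"],s["qpos"])
```

```text
4.45 [ 514.07649633 -241.88560933  221.89046875] [179.97567746   0.20158754  35.89430601] [-0.14712975 -0.46582544 -0.82072587] [-26.24593565  17.45733508  89.72924185  -0.19837194  72.88622011
  27.91821099]
```

View pics/w3.png

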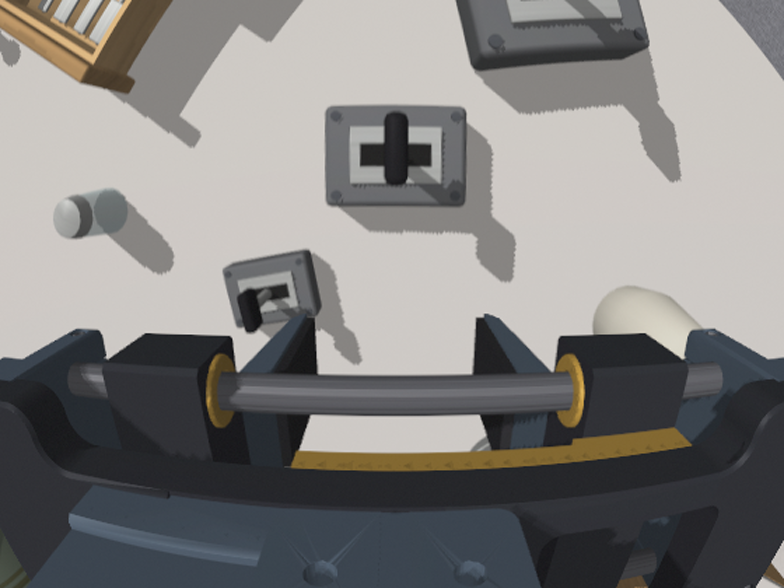

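The lever is upright, with the paddle at (396,148) centred over the slot. Now I'll shut the fingers and go to a spot in front of the drawer at about (430,162), high up.

Emit:
{"method": "servo_tool", "body": {
  "rows": [
    [0.9,-0.95,0,0,0],
    [0.9,-0.95,0,0,0],
    [0.9,-0.95,0,0,0],
    [0.9,-0.95,0,0,0],
    [0.9,-0.95,0,0,0],
    [0.9,-0.95,0,0,0],
    [0.9,-0.95,0,0,0],
    [0.9,-0.95,0,0,0],
    [0.9,-0.95,0,0,0]
  ]
}}

```text
time_s: 5.25
ee_pos: [552.4, 21.2, 220.6]
ee_rot: [180.0, 0.0, 36.2]
force: [0.3, -0.6, -0.4]
gripper_width: 6.8
gripper_force: 0.0
```

Emit:
{"method": "servo_tool", "body": {
  "rows": [
    [-0.055,-0.935,0,0.4,0],
    [-0.055,-0.935,0,0.4,0],
    [-0.055,-0.935,0,0.4,0],
    [-0.055,-0.935,0,0.4,0],
    [-0.055,-0.935,0,0.4,0],
    [-0.055,-0.935,0,0.4,0],
    [-0.055,-0.935,0,0.4,0],
    [-0.055,-0.935,0,0.4,0]
  ]
}}

```text
time_s: 5.92
ee_pos: [433.7, 164.1, 221.1]
ee_rot: [180.0, -0.0, 0.1]
force: [0.2, 0.3, 0.5]
gripper_width: 0.3
gripper_force: 0.0
```

Run:
```python
from workcell import state, vision
import cv2,numpy as np
s=state(); c=vision.camera_info("wrist"); np.save("w4.npy",np.array(c["T"]))
cv2.imwrite("pics/w4.png",cv2.resize(vision.grab_frame("wrist"),None,fx=1.4,fy=1.4,interpolation=cv2.INTER_CUBIC)[:,:,::-1])
print(s["time_s"],s["ee_pos"],s["ee_rot"],s["gripper_width"],c["T"][:3,3])
```

```text
5.9167 [433.66577372 164.12083862 221.07722888] [ 1.79971512e+02 -4.30919835e-02  8.14478738e-02] 0.31287644590114566 [502.10418937 163.38408623 390.45283371]
```

View pics/w4.png

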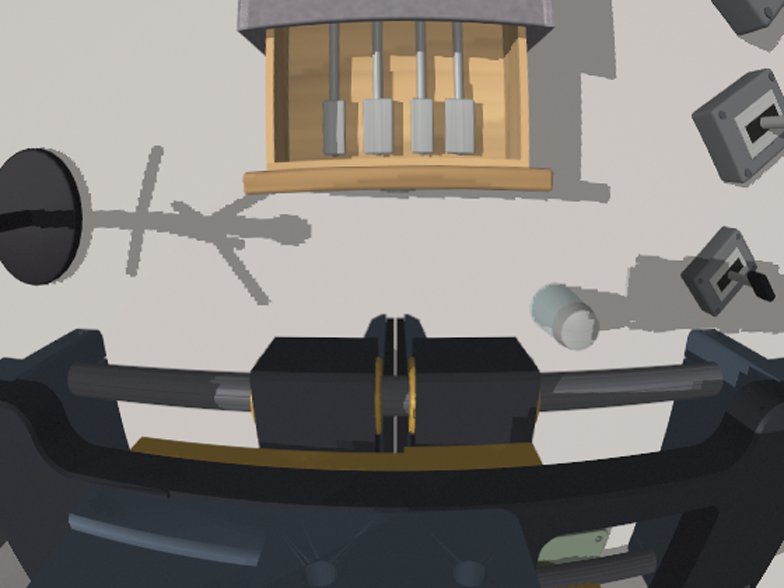

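The drawer front's outer top edge runs from (245,190) to (552,188). The descent spot is clear, and the shaker at (565,315) is well to the side.

Run:
```python
from h import *
T=np.load("w4.npy")
for n,u,v,z in (("L",245,190,86),("R",552,188,86),("mid",398,192,86),("cabL",240,24,90),("cabR",553,22,90),("sh",552,300,20)): print(n,wat(T,u,v,z).round(1))
```

```text
L [496.3 266.2  86. ]
R [498.2  54.7  86. ]
mid [492.5 161.1  86. ]
cabL [614.9 269.6  90. ]
cabR [617.1  54.4  90. ]
sh [399.9  24.8  20. ]
```

Emit:
{"method": "servo_tool", "body": {
  "rows": [
    [0,0.015,0.2,0,0],
    [0,0.015,0.4,0,0],
    [0,0.015,0.6,0,0],
    [0,0.015,0.75,0,0],
    [0,0.015,0.87,0,0],
    [0,0.015,0.87,0,0],
    [0.08,0.015,0.87,0,0],
    [0.15,0.015,0.87,0,0],
    [0.2,0.015,0.87,0,0],
    [0.25,0.015,0.87,0,0],
    [0.3,0.015,0.87,0,0],
    [0.35,0.015,0.87,0,0],
    [0.4,0.015,0.87,0,0],
    [0.45,0.015,0.87,0,0],
    [0.5,0.015,0.87,0,0],
    [0.55,0.015,0.87,0,0],
    [0.6,0.015,0.87,0,0],
    [0.65,0.015,0.87,0,0],
    [0.65,0.015,0.87,0,0]
  ]
}}

```text
time_s: 7.55
ee_pos: [566.6, 162.5, 47.0]
ee_rot: [-180.0, -0.3, 0.1]
force: [0.0, -0.0, 0.3]
gripper_width: 0.1
gripper_force: 0.0
```

Emit:
{"method": "servo_tool", "body": {
  "rows": [
    [0.01,0,0,0,0],
    [0.02,0,0,0,0],
    [0.03,0,0,0,0],
    [0.04,0,0,0,0],
    [0.05,0,0,0,0],
    [0.06,0,0,0,0],
    [0.06,0,0,0,0]
  ]
}}

```text
time_s: 8.13
ee_pos: [575.3, 162.2, 46.7]
ee_rot: [180.0, 0.0, 0.1]
force: [-0.6, -0.7, 0.1]
gripper_width: 0.4
gripper_force: 0.9
```

Emit:
{"method": "servo_tool", "body": {
  "rows": [
    [0.005,0,0,0,0],
    [0.01,0,0,0,0],
    [0.015,0,0,0,0],
    [0.02,0,0,0,0],
    [0.025,0,0,0,0],
    [0.03,0,0,0,0],
    [0.03,0,0,0,0]
  ]
}}

```text
time_s: 8.72
ee_pos: [580.7, 162.3, 46.8]
ee_rot: [180.0, 0.1, 0.1]
force: [-4.7, 0.6, -0.4]
gripper_width: 0.6
gripper_force: 1.9
```

Emit:
{"method": "servo_tool", "body": {
  "rows": [
    [0.005,0,0,0,0],
    [0.01,0,0,0,0],
    [0.015,0,0,0,0],
    [0.02,0,0,0,0],
    [0.02,0,0,0,0]
  ]
}}

```text
time_s: 9.13
ee_pos: [580.6, 162.2, 46.8]
ee_rot: [180.0, 0.6, 0.1]
force: [-13.4, 1.9, 7.2]
gripper_width: 0.3
gripper_force: 6.9
```

The TCP has stopped advancing and the force is climbing, so this looks like the stop. I'll nudge once more, back off and check.

Emit:
{"method": "servo_tool", "body": {
  "rows": [
    [0.01,0,0,0,0],
    [0.015,0,0,0,0],
    [0.015,0,0,0,0],
    [0.015,0,0,0,0]
  ]
}}

```text
time_s: 9.47
ee_pos: [580.4, 162.2, 46.9]
ee_rot: [179.9, 0.9, 0.1]
force: [-20.3, 1.5, 11.9]
gripper_width: 0.4
gripper_force: 10.5
```

Emit:
{"method": "servo_tool", "body": {
  "rows": [
    [-0.05,0,0,0,0],
    [-0.15,0,0,0,0],
    [-0.3,0,0,0,0],
    [-0.5,0,0,0,0],
    [-0.65,0,0,0,0],
    [-0.7,0,-0.2,0,0],
    [-0.7,0,-0.4,0,0],
    [-0.7,0,-0.6,0,0],
    [-0.7,0,-0.8,0,0],
    [-0.7,0,-0.8,0,0],
    [-0.7,0,-0.8,0,0]
  ]
}}

```text
time_s: 10.38
ee_pos: [451.0, 162.7, 210.2]
ee_rot: [-179.9, -0.6, 0.1]
force: [-0.3, 0.2, -0.3]
gripper_width: 0.2
gripper_force: 0.0
```

Run:
```python
from workcell import state, vision
import cv2,numpy as np
s=state()
w=vision.grab_frame("wrist"); a=vision.grab_frame("scene")[170:310,110:360]
cv2.imwrite("pics/end.png",np.vstack([cv2.resize(w[:200],(560,200)),cv2.resize(a,(560,314),interpolation=cv2.INTER_CUBIC)])[:,:,::-1])
print(s["time_s"],s["ee_pos"],s["force"])
```

```text
10.3833 [450.99933432 162.73146799 210.1957329 ] [-0.33172233  0.23304481 -0.27968426]
```

View pics/end.png

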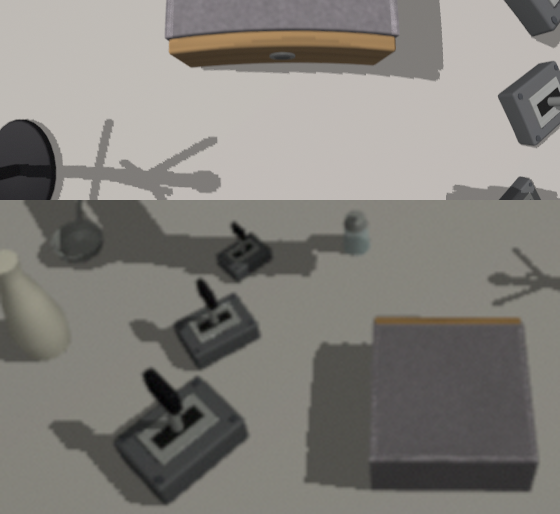

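The drawer front is flush against the box at (283,45) in the upper half. In the lower half the middle lever stands upright at (208,300), and the vase, shaker and ladle are in place. The mug tree stands in the upper half.

```bash
python3 -c "
from workcell import job_done; print(job_done())"
```

```text
the job is handed in; nothing more can be done
None
```

I set the middle selector's lever to upright off first, then pushed the drawer shut against its stop. The final pictures show both holding and the vase, shaker, mug tree and ladle still standing. I handed the job in at about 10 s.

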